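# Tighten the sunk clamp screw of a rack foot

## Task

Take the hex key (the T-handle tool with the six-sided shaft) out of the wooden stand, feel it down into the sunk hexagon socket at the bottom of the rack foot's bore, pressing only gently (no more than 13 N) while turning it until it drops in, then turn the screw clockwise until it is tight against its stop. Let go and leave the key standing fully home in the screw; leave the square driver and everything else on the bench where it is.

Things in the scene. Friction and masses are not known exactly. Their poses are not given: they have to be found in the camera images.
- key_grip (a point): Centre of the hex key's handle. Steel six-sided shaft, 20 mm across flats (23.1 over corners), 110 mm long, under a black cross handle (T shape) 84 mm long, 28 thick, 26 tall; about 350 g. Axes: z up along the shaft, y along the handle, x across its 28 mm thickness (grip it there). The shaft's flats face x and every 60 degrees from it. It stands upright in one of the stand's two holes.
- key_tip (a point): Centre of the hex key's lower end, 123 mm below the handle's centre. The last 3 mm are a round, tapered nose (19.6 down to 16 mm across), which centres it in the socket. Same axes as the handle. Standing on the socket's edge it wants a push of only 3 to 8 N.
- bore_mouth (a point): Centre of the upper rim of the rack foot's bore (28 mm wide), 68 mm above the bench; z points up. The foot is a dark steel plate 130 x 110 x 10 mm, fixed to the bench, with a round bored boss 56 mm across and beside it (towards this point's +x) a grey steel channel, the post's lower end, 100 mm high.
- screw_head (a point): Centre of the screw head's upper face at the bottom of the bore, 34 mm below its rim. In it is a hexagon socket, 20.8 mm across the flats, 14 mm deep: a key fully home has its tip 48 mm below the rim, one that stands on the socket's edge about 37 mm below. How the hexagon is turned is hidden, differs each time and is not told by this point's axes; the key enters within about 4 degrees of it.
- clamp_screw (a joint): Turn of the clamp screw (rad): 0 is loose, 0.70 is tight at its hard stop; it grows clockwise seen from above, starts between 0 and 0.12, resists with about 0.2 N m and stays where it is left. It does not tell how the hexagon stands. The key has about 8 degrees of play in the socket.
- screw_sink (a joint): How far the clamp screw is pushed down on the spring washer under it (m): 0 unloaded, 1 mm for every 4 N of downward push, at most 5 mm. Pushing it down by more than 3.2 mm (about 13 N) bruises screw and key.
- stand_top (a point): Centre of the upper face of the wooden tool stand, 70 x 200 x 60 mm, fixed to the bench; its y axis runs along its length. Two holes 26.6 mm wide and 52 mm deep lie 50 mm either side of this point along y; the hex key stands in one and the square driver in the other.
- square_grip (a point): Centre of the handle of the square driver, which is the wrong tool: a T-handle tool of the same height with a square 17 mm shaft and a shorter handle (60 mm). It stays in the stand.
- wrench: Flat steel wrench, 180 mm long, 8 mm high, lying on the bench between stand and foot; origin under its middle. Leave it.
- tape_roll: Brown roll 90 mm across and 48 mm high; origin under its centre. Leave it.
- can: White and blue can 100 mm across and 120 mm high; origin under its centre. Leave it.
- drink: Amber bottle 66 mm across and 150 mm high; origin under its centre. Leave it.
- carton: Cardboard box 90 x 130 x 100 mm; origin under its centre. Leave it.
There are look-alikes about, which are no part of the job. Leave any blue or purple look-alike of the part that bears key_grip alone.

How it is judged:
By the outcome, as a careful person would: the job done as asked, in the order asked, and still so for the second after the job is handed in, with the robot touching nothing.
It also fails if it takes over 48 s, if anything falls off the work surface, if the arm or the gripper's body presses on something with over 40 N, if the wrist force passes 120 N, or if a joint passes its speed limit or range.

## Robot

A 6-joint arm with a two-finger parallel gripper is mounted at the origin on the work surface. World frame = base frame: x ahead of the robot, y to its left, z up, the work surface at z = 0. Lengths are in m, angles in degrees, forces in N, time in s.
With the tool pointing down it reaches from about 0.35 to 0.85 m from the base axis. Payload 8.1 kg.
Tool frame: the origin (TCP) lies midway between the tips of the shut fingers; the grasp point (between the pads) lies grasp_offset behind it (grasp_offset is the distance from the TCP to the grasp point, in m); z points along the fingers, x is the direction in which the jaws open and shut, and the axes are right-handed (so a half turn about z gives the same grasp; the last joint's range is limited). The gripper opens to 93 mm and grips with 3 to 60 N. Pads are 15 mm wide; open, the fingers measure 128 mm over their backs; the gripper's body (75 mm by 188 mm) begins 65 mm behind the grasp point.
Start: joints at [-79.034, 7.471, 85.268, -0, 87.261, -4.893], TCP at [0.164, -0.577, 0.219] pointing down, gripper open.
Joint ranges: [-169.43, 169.43], [-51.17, 129.36], [1.28, 143.12], [-76.62, 256.62], [0, 156.53], [-152.29, 152.29]. Speed limits (degrees/s): [136.94, 136.94, 159.86, 180, 180, 180].

## Interface

Orientations are given as [roll, pitch, yaw] about the fixed x, y, z axes, in that order (R = Rz(yaw) Ry(pitch) Rx(roll)).
In Python, from station import observe, capture, camera_model, sign_off, grasp_offset gives the robot as it stands.
- The arm moves only by the tool send_rows, never from a script. Its argument "steps" is a list of rows, each a list of 3 entries, a list of its own where there are three numbers: the shift along the tool's x, y, z in cm, then the turn, a rotation vector about the tool's x, y, z in rad, then the gripper command: -1 is shut, 1 is fully open, values between are in proportion. In form: [[[x, y, z], [rx, ry, rz], hand], ...]. A call has 1 to 20 rows; each row is the pose to reach, as a shift and turn from the pose commanded when the call began, along the tool's axes at that moment; what a row does not reach only later rows make up. A row lasts 1/8 s, in which the tool goes at most 62.5 mm and 10.7 degrees, less where a joint would pass 70% of its speed; a pose out of reach is approached as far as the arm can. A call with a gripper value outside its range is refused whole. The fingers move at their own pace and stop on an object; "newtons" is the grip in N (left out, the last holds). Time passes only in rows, so rows that repeat a pose let the fingers close. It gives the time, the measured TCP pose, the force and the opening at its end, in the units of the state.
- observe(): the state, without advancing time (a new reading comes with each control period).
- capture(name): name is "side" or "top" or "wrist"; returns (picture, depth): 384x512x3 uint8, red, green, blue; 384x512 float32, m along the optical axis (not along the pixel's ray), 0 where there is no reading.
- camera_model(name): a dict with "intrinsics" (3x3 intrinsics, pixels), "view" (4x4, takes a point from world to camera coordinates); the wrist camera has in their place "mount" (4x4, takes a point from camera to tool coordinates, whose origin is the TCP and whose axes are the tool frame's). Camera axes: x right, y down, z forward; pixel columns grow to the right and rows downward; lengths in m; the calibration is good to about 2 mm. A picture is of the moment at which its call begins: read the wrist's pose just before it. camera_model takes no time and is no camera call.
- sign_off(): hands the job in, once; it reports no verdict.
The state is a dict: "time": time; "joint_pos": joint angles; "qd": joint speeds; "joint_efforts": joint torques, N m; "position": TCP position; "eef_rot": TCP orientation; "wrist_force": force on the tool from outside, world axes, zero at the start; "wrist_torque": the same for the moment, N m; "gripper_width": finger opening in m.
Only numpy, scipy, OpenCV 4.12 (cv2) and the standard library are available. Lean on these libraries where they do the work, as an engineer would, in place of code of your own. Each camera call takes 0.05 s, during which the arm holds its last target.

## Working session

There is one attempt and no reset: what is moved stays moved. The work goes in short steps, Python scripts to look and compute and a tool call to move; the robot and the scene stay as the last step left them, time stands still between calls to the robot, and variables do not carry over. Pictures are saved under pics/ and viewed, and the job is handed in when it is done.

Besides the shell and the picture viewer there is one more tool, called as name([rows], argument=value, ...), one row to a line, values as JSON. send_rows: Moves the arm, as the interface text tells. Its arguments: {"type":"object","properties":{"steps":{"type":"array","items":{"type":"array"}},"newtons":{"type":"number"}},"required":["steps"]}

```bash
mkdir -p pics; ls; cat > h.py <<'E'
import numpy as np, cv2
from station import observe, capture, camera_model, sign_off, grasp_offset
from scipy.spatial.transform import Rotation as R
E
python3 - <<'E'
from h import *
s=observe();print(s,grasp_offset)
for n in("side","top"):
    p,d=capture(n);np.savez(f"pics/{n}0.npz",p=p,d=d);cv2.imwrite(f"pics/{n}0.png",p[:,:,::-1])
    print(camera_model(n))
print(camera_model("wrist"))
E
```

```text
pics
{'time': 0.0, 'joint_pos': array([-7.90334675e+01,  7.51587191e+00,  8.53309567e+01,  2.01642461e-04,
        8.72606481e+01, -4.89399003e+00]), 'qd': array([-0.05728714,  0.01532754, -0.00146927, -0.069019  ,  0.01897578,
       -0.01864691]), 'joint_efforts': array([-1.91366516e-04, -5.59834099e+01, -4.91764927e+01,  7.66480062e-02,
        3.51551094e-02, -1.14715745e-04]), 'position': array([ 0.16388035, -0.57658154,  0.21756341]), 'eef_rot': array([-1.79990630e+02,  1.07067623e-01, -7.41394785e+01]), 'wrist_force': array([-1.04808913,  0.42471131, -0.25657107]), 'wrist_torque': array([0.0186983 , 0.04514512, 0.01564355]), 'gripper_width': 0.09295866328729085} 0.0188
{'intrinsics': array([[416.49673403,   0.        , 257.36517947],
       [  0.        , 416.49673403, 198.77372954],
       [  0.        ,   0.        ,   1.        ]]), 'view': array([[-0.9439343 , -0.32944421, -0.02132018,  0.48877119],
       [-0.20733363,  0.64183734, -0.73828016,  0.15604949],
       [ 0.25690622, -0.69246757, -0.67415714,  1.14405023],
       [ 0.        ,  0.        ,  0.        ,  1.    
[... 349 characters left out ...]
6e-01],
       [ 1.16543891e-01, -1.47177475e-02, -9.93076487e-01,
         1.30309844e+00],
       [ 0.00000000e+00,  0.00000000e+00,  0.00000000e+00,
         1.00000000e+00]])}
{'intrinsics': array([[269.02997002,   0.        , 257.88777504],
       [  0.        , 269.02997002, 192.41934001],
       [  0.        ,   0.        ,   1.        ]]), 'mount': array([[ 9.99998891e-01,  2.01798139e-04, -1.47589463e-03,
        -7.01098582e-05],
       [ 2.30867602e-04,  9.57814600e-01,  2.87386742e-01,
        -8.02628965e-02],
       [ 1.47162754e-03, -2.87386764e-01,  9.57813490e-01,
        -1.66490477e-01],
       [ 0.00000000e+00,  0.00000000e+00,  0.00000000e+00,
         1.00000000e+00]])}
```

View pics/side0.png

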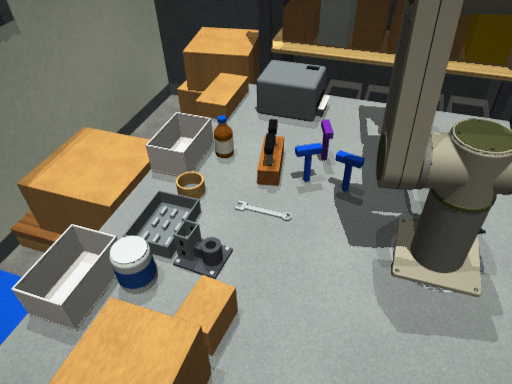

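View pics/top0.png

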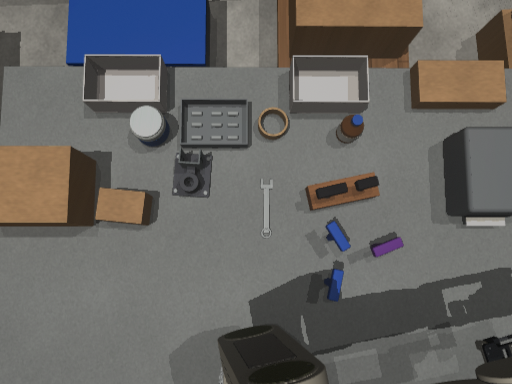

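```bash
cat >> h.py <<'E'
def cloud(n,p,d,T=None):
    m=camera_model(n);K=m["intrinsics"]
    v,u=np.mgrid[0:384,0:512]
    c=np.stack([(u-K[0,2])/K[0,0]*d,(v-K[1,2])/K[1,1]*d,d,np.ones_like(d)],-1)
    M=np.linalg.inv(m["view"]) if T is None else T@m["mount"]
    return (c@M.T)[...,:3]
E
python3 - <<'E'
from h import *
for n in("top","side"):
    f=np.load(f"pics/{n}0.npz");P=cloud(n,f["p"],f["d"]);p=f["p"]
    ok=f["d"]>0
    dark=(p.max(-1)<60)
    if n=="top":
        v,u=np.mgrid[0:384,0:512]
        reg=ok&(u>300)&(u<385)&(v>165)&(v<215)
        m=reg&(P[...,2]>.12)&(P[...,2]<.16)
        k,l,st,c=cv2.connectedComponentsWithStats(m.astype(np.uint8))
        for i in range(1,k):
            if st[i,4]<15: continue
            q=P[l==i]; r=cv2.minAreaRect((q[:,:2]*1000).astype(np.float32)); print(st[i],q.mean(0),np.median(q[:,2]),r)
        m=reg&(P[...,2]>.05)&(P[...,2]<.07)
        q=P[m];print("stand",np.median(q[:,2]),cv2.minAreaRect((q[:,:2]*1000).astype(np.float32)))
        reg=ok&(u>165)&(u<220)&(v>140)&(v<205)
        for a,b in((.06,.075),(.085,.11),(.005,.02)):
            q=P[reg&(P[...,2]>a)&(P[...,2]<b)];print(a,len(q),q.mean(0),np.median(q[:,2]),cv2.minAreaRect((q[:,:2]*1000).astype(np.float32)))
    else:
        m=ok&(P[...,2]>.12)&(P[...,2]<.16)
        k,l,st,c=cv2.connectedComponentsWithStats(m.astype(np.uint8))
        for i in range(1,k):
            if st[i,4]<15: continue
            q=P[l==i]; print(st[i],q.mean(0))
p=cv2.imread("pics/top0.png")
cv2.imwrite("pics/z1.png",np.hstack([cv2.resize(p[160:220,300:390],None,fx=6,fy=6,interpolation=2)[:, :400],cv2.resize(p[145:205,160:225],None,fx=6,fy=6,interpolation=2)]))
p=cv2.imread("pics/side0.png")
cv2.imwrite("pics/z2.png",cv2.resize(p[110:290,160:300],None,fx=3.3,fy=3.3,interpolation=2))
E
```

```text
[355 176  24  16 243] [ 0.55760587 -0.28654451  0.14328695] 0.14400453996858786 ((558.71533203125, -288.49755859375), (28.19855499267578, 60.6884880065918), 14.539773941040039)
[316 183  32  17 332] [ 0.53707855 -0.18921202  0.14371345] 0.1445268672054425 ((538.2076416015625, -190.54837036132812), (28.056976318359375, 83.29125213623047), 13.088337898254395)
stand 0.06092802520261342 ((548.5244750976562, -240.31539916992188), (70.27954864501953, 201.35125732421875), 11.755487442016602)
0.06 261 [0.58094905 0.20720786 0.06813178] 0.06830080066844713 ((603.4053344726562, 206.69557189941406), (58.96127700805664, 116.8663330078125), 83.86498260498047)
0.085 107 [0.63478238 0.20480436 0.09870883] 0.09975157056937256 ((641.5445556640625, 203.71063232421875), (61.21342849731445, 44.53413009643555), 85.96305847167969)
0.005 1083 [0.60484209 0.20111031 0.01080353] 0.01062555927893949 ((610.6919555664062, 205.28358459472656), (194.04701232910156, 162.22671508789062), 0.2309197336435318)
[  0   0 106  57 925] [ 1.93019245 -0.83674685  0.13952739]
[320   2  37  22 286] [ 0.55333011 -1.35239269  0
[... 206 characters left out ...]
7 387] [-0.16221088 -1.34790669  0.14023714]
[391  19  11  11  84] [ 0.26156842 -1.33142457  0.13971342]
[455  26  14  10  97] [-0.03983741 -1.33281886  0.14011367]
[ 257   60   70   36 1788] [ 0.59084728 -0.62980523  0.14704797]
[217 115  10  13 100] [ 0.73360423 -0.25800831  0.14003835]
[264 119  14  35 318] [ 0.54591428 -0.21919124  0.14119034]
[321 119  13  19 168] [ 0.3865168  -0.33213184  0.13412853]
[295 143  28  12 250] [ 0.41548122 -0.20093634  0.13297068]
[336 150  29  17 270] [ 0.28547323 -0.19090949  0.13321044]
[420 211  66  35 735] [0.00803984 0.05184474 0.13992013]
[110 235  37  29 612] [0.73841861 0.32696049 0.12151326]
[181 338  25  46 316] [0.450237   0.54635552 0.14112975]
```

View pics/z1.png

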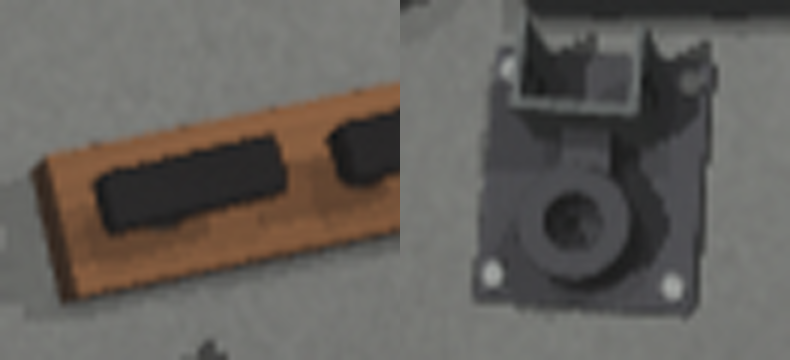

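View pics/z2.png

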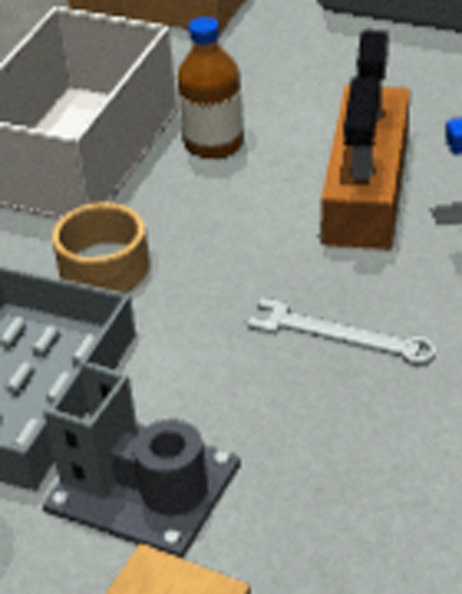

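```bash
python3 - <<'E'
from h import *
from scipy.optimize import least_squares
for n in("top","side"):
    f=np.load(f"pics/{n}0.npz");P=cloud(n,f["p"],f["d"])
    ok=f["d"]>0
    m=ok&(abs(P[...,2]-.068)<.005)&(np.hypot(P[...,0]-.58,P[...,1]-.207)<.033)
    q=P[m];print(n,len(q),q.mean(0),np.median(q[:,2]))
    # raster-fit: annulus 14..28
    def cost(c):
        r=np.hypot(q[:,0]-c[0],q[:,1]-c[1]);return np.maximum(r-28e-3,0)+np.maximum(14e-3-r,0)
    print(least_squares(cost,q.mean(0)[:2],x_scale=.01,diff_step=1e-3).x, least_squares(cost,q.mean(0)[:2]).cost)
    h=cv2.convexHull((q[:,:2]*1000).astype(np.float32));print(cv2.minEnclosingCircle(h))
    m=ok&(abs(P[...,2]-.144)<.004)&(np.hypot(P[...,0]-.538,P[...,1]+.19)<.055)
    q=P[m];print(n,len(q),q.mean(0),np.median(q[:,2]),cv2.minAreaRect((q[:,:2]*1000).astype(np.float32)))
s=observe()
rot=R.from_euler("xyz",s["eef_rot"],degrees=True)
g=np.array([.538,-.1905,.20])
print("dtool cm",rot.inv().apply(g-s["position"])*100)
E
```

```text
top 199 [0.57343809 0.20802517 0.06841205] 0.0684435982252789
[0.57214446 0.20815228] 1.2664830601995576e-07
((572.566650390625, 208.43560791015625), 27.93182945251465)
top 267 [ 0.53830848 -0.1910572   0.14440668] 0.1446024498637284 ((538.33447265625, -190.5059356689453), (27.83506965637207, 83.27239990234375), 13.293194770812988)
side 234 [0.57403486 0.21043085 0.06844415] 0.06870596257119133
[0.57422029 0.20970089] 3.560729281898908e-06
((573.8674926757812, 209.1079864501953), 28.791065216064453)
side 132 [ 0.54013177 -0.18839958  0.14484996] 0.14501708582020834 ((540.7572021484375, -190.2119903564453), (27.65604019165039, 84.33702850341797), 13.49089527130127)
dtool cm [-26.92001237 -46.53937391   1.82278201]
```

send_rows([
  [[-26.9,-46.65,1.8],[0,0,-1.528],0.3],
  [[-26.9,-46.65,1.8],[0,0,-1.528],0.3],
  [[-26.9,-46.65,1.8],[0,0,-1.528],0.3],
  [[-26.9,-46.65,1.8],[0,0,-1.528],0.3],
  [[-26.9,-46.65,1.8],[0,0,-1.528],0.3],
  [[-26.9,-46.65,1.8],[0,0,-1.528],0.3],
  [[-26.9,-46.65,1.8],[0,0,-1.528],0.3],
  [[-26.9,-46.65,1.8],[0,0,-1.528],0.3],
  [[-26.9,-46.65,1.8],[0,0,-1.528],0.3],
  [[-26.9,-46.65,1.8],[0,0,-1.528],0.3],
  [[-26.9,-46.65,1.8],[0,0,-1.528],0.3],
])

```text
time: 1.48
position: [0.5386, -0.1912, 0.2002]
eef_rot: [-180.0, 0.1, 13.4]
wrist_force: [-1.1, 0.0, 0.4]
gripper_width: 0.0605
```

```bash
cat >> h.py <<'E'
def pose():
    s=observe();T=np.eye(4);T[:3,:3]=R.from_euler("xyz",s["eef_rot"],degrees=True).as_matrix();T[:3,3]=s["position"];return s,T
def snap(n,name):
    s,T=pose();p,d=capture(n);np.savez(f"pics/{name}.npz",p=p,d=d,T=T);cv2.imwrite(f"pics/{name}.png",p[:,:,::-1])
    return s,T,p,d,cloud(n,p,d,T if n=="wrist" else None)
E
python3 - <<'E'
from h import *
s,T,p,d,P=snap("wrist","w1")
print(s["time"],s["position"],s["eef_rot"],s["gripper_width"],s["joint_pos"])
m=(d>0)&(abs(P[...,2]-.144)<.006)&(np.hypot(P[...,0]-.538,P[...,1]+.19)<.055)
q=P[m];print(len(q),q.mean(0),np.median(q[:,2]),cv2.minAreaRect((q[:,:2]*1000).astype(np.float32)))
E
```

```text
1.475 [ 0.53864171 -0.19117969  0.20015573] [-1.79986544e+02  6.52022725e-02  1.34016737e+01] 0.06050758287993992 [-2.46610128e+01  3.66554636e+00  9.12541617e+01 -2.97113333e-02
  8.51399245e+01 -3.80601462e+01]
2800 [ 0.54003949 -0.18705998  0.14391442] 0.14410555785930776 ((540.9025268554688, -189.95257568359375), (28.06206512451172, 83.31824493408203), 12.619555473327637)
```

View pics/w1.png

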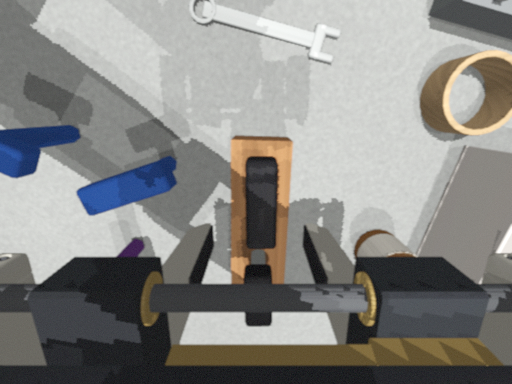

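send_rows([
  [[0.1,-0.06,3],[0,0,0],0.3],
  [[0.1,-0.06,6],[0,0,0],0.3],
  [[0.1,-0.06,8],[0,0,0],0.3],
  [[0.1,-0.06,8.8],[0,0,0],0.3],
  [[0.1,-0.06,8.8],[0,0,0],0.3],
  [[0.1,-0.06,8.8],[0,0,0],-1],
  [[0.1,-0.06,8.8],[0,0,0],-1],
  [[0.1,-0.06,8.8],[0,0,0],-1],
  [[0.1,-0.06,8.8],[0,0,0],-1],
  [[0.1,-0.06,8.8],[0,0,0],-1],
], newtons=60)

```text
time: 2.78
position: [0.5404, -0.1901, 0.113]
eef_rot: [180.0, -0.0, 13.4]
wrist_force: [0.0, 0.0, -0.2]
gripper_width: 0.0276
```

send_rows([
  [[0,0,-1.5],[0,0,0],-1],
  [[0,0,-4],[0,0,0],-1],
  [[0,0,-8],[0,0,0],-1],
  [[0,0,-12],[0,0,0],-1],
  [[0,0,-13],[0,0,0],-1],
  [[0,0,-13],[0,0,0],-1],
])

```text
time: 3.52
position: [0.5401, -0.1901, 0.2426]
eef_rot: [180.0, -0.0, 13.4]
wrist_force: [0.9, 0.4, -4.0]
gripper_width: 0.0274
```

```bash
python3 - <<'E'
from h import *
s,T=pose();print(s["time"],s["position"],s["eef_rot"],s["gripper_width"],s["joint_pos"],s["wrist_force"])
b=np.array([.573,.2087,0])
# hold the key 70 mm off in +x tool, tip z~.135
g=b.copy();g[2]=s["position"][2]
for yaw in (45,13.4):
    print(yaw,T[:3,:3].T@(g-T[:3,3])*100)
E
```

```text
3.525 [ 0.54005557 -0.19013836  0.24257526] [ 1.79987174e+02 -1.26956236e-02  1.34063771e+01] 0.027395346733959207 [-2.45247073e+01  2.69232458e+00  8.78422316e+01 -2.31276684e-03
  8.94475456e+01 -3.79310611e+01] [ 0.88851618  0.41533034 -3.96657282]
45 [ 1.24519834e+01 -3.80331670e+01 -5.75509511e-03]
13.4 [ 1.24519834e+01 -3.80331670e+01 -5.75509511e-03]
```

send_rows([
  [[1,-5,0],[0,0,0],-1],
  [[2,-11,0],[0,0,0],-1],
  [[3,-17,0],[0,0,0],-1],
  [[4,-23,0],[0,0,0],-1],
  [[5,-29,0],[0,0,0],-1],
  [[6,-34,2],[0,0,0],-1],
  [[6.4,-37,4],[0,0,0],-1],
  [[6.4,-38,5],[0,0,0],-1],
  [[6.4,-38,5],[0,0,0],-1],
  [[6.4,-38,5],[0,0,0],-1],
])

```text
time: 4.78
position: [0.5146, 0.1933, 0.1928]
eef_rot: [180.0, -0.0, 13.3]
wrist_force: [0.2, -0.6, -3.0]
gripper_width: 0.0275
```

```bash
python3 - <<'E'
from h import *
s,T,p,d,P=snap("wrist","w2")
print(s["time"],s["position"],s["eef_rot"],s["gripper_width"],s["wrist_force"],s["wrist_torque"],s["joint_pos"])
cv2.imwrite("pics/w2b.png",cv2.resize(p[100:330,160:400,::-1],None,fx=2.5,fy=2.5,interpolation=2))
snap("top","t2");snap("side","s2")
a=cv2.imread("pics/t2.png");b=cv2.imread("pics/s2.png")
cv2.imwrite("pics/ts2.png",np.hstack([cv2.resize(a[130:230,140:240],None,fx=4,fy=4),cv2.resize(b[170:290,150:250],(400,400))]))
E
```

```text
4.775 [0.51455864 0.19327547 0.19281054] [ 1.79973048e+02 -3.67555129e-03  1.33443061e+01] 0.027519379663001005 [ 0.185868   -0.59500393 -2.9901453 ] [-0.04750679 -0.12812789  0.00745218] [ 1.52607842e+01  4.44691730e-01  9.53250152e+01 -2.71982596e-02
  8.42275215e+01  1.91921388e+00]
```

View pics/w2b.png

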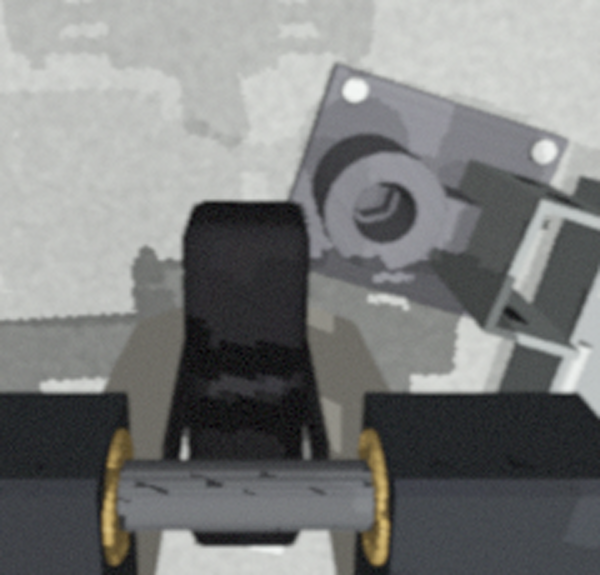

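View pics/ts2.png

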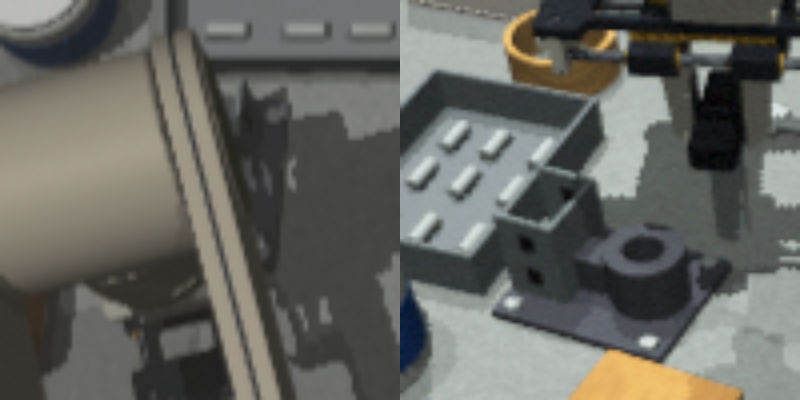

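```bash
python3 - <<'E'
from h import *
from scipy.optimize import least_squares
f=np.load("pics/w2.npz");p,d,T=f["p"],f["d"],f["T"];P=cloud("wrist",p,d,T)
m=(d>0)&(abs(P[...,2]-.068)<.004)&(np.hypot(P[...,0]-.573,P[...,1]-.2087)<.036)
q=P[m];print(len(q),np.median(q[:,2]))
def cost(c):
    r=np.hypot(q[:,0]-c[0],q[:,1]-c[1]);return np.maximum(r-28e-3,0)+np.maximum(14e-3-r,0)
for x0 in ([.573,.2087],[.57,.207]): 
    r=least_squares(cost,x0);print(r.x,r.cost)
print(cv2.minEnclosingCircle(cv2.convexHull((q[:,:2]*1000).astype(np.float32))))
# hole: pixels with z<.06 within 16mm of centre projected: fit rim ellipse in image then project to z=.068
# rectify plane z=0.068 & z=0.034 into metric top views
K=camera_model("wrist")["intrinsics"];C=np.linalg.inv(T@camera_model("wrist")["mount"])
ims=[]
for z in(.068,.034,.030):
    S=8; n=480
    g=np.mgrid[0:n,0:n];X=.573+(240-g[0])/S*1e-3;Y=.2087-(g[1]-240)/S*1e-3
    c=np.stack([X,Y,np.full(X.shape,z),np.ones(X.shape)],-1)@C.T
    u=(c[...,0]/c[...,2]*K[0,0]+K[0,2]).astype(np.float32);v=(c[...,1]/c[...,2]*K[1,1]+K[1,2]).astype(np.float32)
    im=cv2.remap(p,u,v,cv2.INTER_CUBIC)[:,:,::-1].copy()
    im=cv2.convertScaleAbs(im,alpha=1.3)
    ims.append(im)
cv2.imwrite("pics/rect.png",cv2.resize(np.hstack(ims[:2]),(800,400)))
# handle
m=(d>0)&(abs(P[...,2]-(T[2,3]+.0188+.013))<.006)
Q=(np.c_[P[m],np.ones(m.sum())]@np.linalg.inv(T).T)[:,:3]
k=(abs(Q[:,0])<.02)&(abs(Q[:,1])<.06);print("handle top tool",k.sum(),np.median(Q[k],0),Q[k].min(0),Q[k].max(0))
h=np.histogram(Q[k,1],bins=np.arange(-.06,.061,.005));print(h[0])
# side : shaft
f=np.load("pics/s2.npz");P=cloud("side",f["p"],f["d"])
m=(f["d"]>0)&(np.hypot(P[...,0]-.5146,P[...,1]-.1933)<.05)&(P[...,2]>.08)&(P[...,2]<.18)
Q=(np.c_[P[m],np.ones(m.sum())]@np.linalg.inv(T).T)[:,:3]
for a in np.arange(.0,.12,.01):
    k=(Q[:,2]>a)&(Q[:,2]<a+.01)
    if k.sum()>3: print(a.round(3),k.sum(),Q[k].mean(0).round(4),Q[k].min(0).round(4),Q[k].max(0).round(4))
for lo,hi in ((-.02,0),):
    k=(Q[:,2]>lo)&(Q[:,2]<hi)&(abs(Q[:,0])<.02); print(Q[k].min(0),Q[k].max(0))
E
```

```text
1421 0.06823519110549903
[0.57413313 0.20997343] 1.6585512553428586e-07
[0.57413313 0.20997343] 1.6585512553427967e-07
((574.6009521484375, 209.605712890625), 27.882686614990234)
handle top tool 5328 [-0.00036145 -0.011985   -0.03111682] [-0.01996505 -0.04169997 -0.03778156] [ 0.01990882  0.04203644 -0.02583573]
[  0   0   0 193 498 459 436 415 421 408 646 402 387 372 345  56   0   0
   3 240  47   0   0   0]
0.02 19 [-0.0036 -0.0064  0.0258] [-0.0096 -0.0122  0.0206] [ 0.0079 -0.0002  0.0299]
0.03 22 [-0.0003 -0.0065  0.0351] [-0.009  -0.0102  0.0302] [ 0.0083 -0.0011  0.0395]
0.04 25 [-0.0007 -0.0055  0.0455] [-0.0095 -0.0098  0.0405] [0.0092 0.0081 0.0497]
0.05 25 [-0.0013 -0.0056  0.0552] [-0.0092 -0.0109  0.0505] [0.01   0.0059 0.0599]
0.06 23 [-0.0006 -0.0052  0.065 ] [-0.0097 -0.0099  0.0602] [0.0109 0.0045 0.0699]
0.07 22 [-0.001  -0.0068  0.0745] [-0.0094 -0.0126  0.0704] [0.0087 0.0002 0.0787]
0.08 19 [-0.0006 -0.0062  0.0847] [-0.0089 -0.0113  0.0805] [ 0.0099 -0.0018  0.0895]
0.09 20 [-0.0012 -0.0051  0.094 ] [-0.0093 -0.0109  0.0901] [0.0104 0.0066 0.0985]
0.1 4 [ 0.0021 -0.004   0.1016] [-0.0053 -0.005   0.1007] [ 0.0107 -0.0029  0.1032]Traceback (most recent call last):
  File "<stdin>", line 37, in <module>
    return umr_minimum(a, axis, None, out, keepdims, initial, where)
ValueError: zero-size array to reduction operation minimum which has no identity
```

View pics/rect.png

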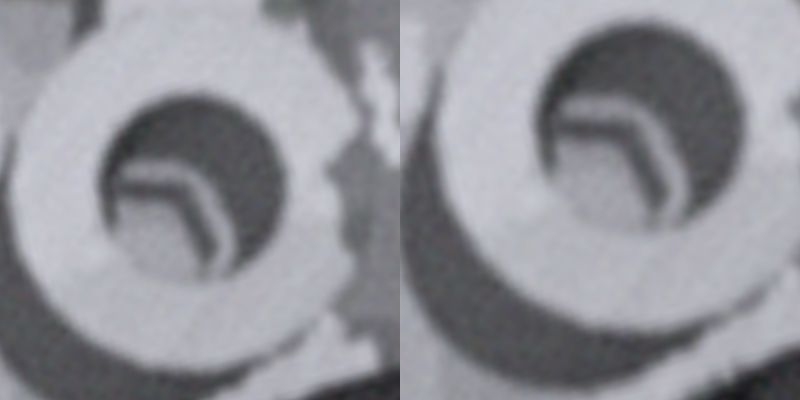

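```bash
python3 - <<'E'
from h import *
f=np.load("pics/w2.npz");p,d,T=f["p"],f["d"],f["T"]
K=camera_model("wrist")["intrinsics"];C=np.linalg.inv(T@camera_model("wrist")["mount"])
z=.034;S=20;n=600
g=np.mgrid[0:n,0:n];X=.574+(300-g[0])/S*1e-3;Y=.2096-(g[1]-300)/S*1e-3
c=np.stack([X,Y,np.full(X.shape,z),np.ones(X.shape)],-1)@C.T
u=(c[...,0]/c[...,2]*K[0,0]+K[0,2]).astype(np.float32);v=(c[...,1]/c[...,2]*K[1,1]+K[1,2]).astype(np.float32)
im=cv2.remap(p,u,v,cv2.INTER_CUBIC)
gr=cv2.cvtColor(im,cv2.COLOR_RGB2GRAY);gr=cv2.normalize(gr,None,0,255,cv2.NORM_MINMAX)
for a in range(0,1):
    pass
cv2.imwrite("pics/rz.png",cv2.createCLAHE(3).apply(gr))
E
```

```text
(no output)
```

View pics/rz.png

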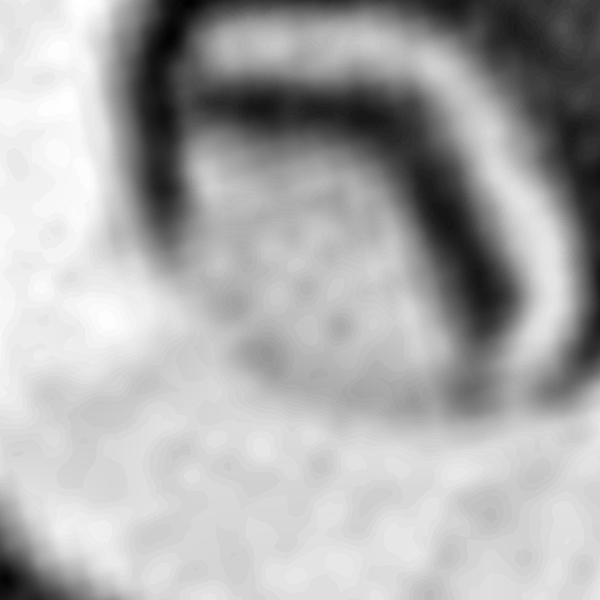

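send_rows([
  [[3,-0.1,0],[0,0,0],-1],
  [[6.15,-0.19,0],[0,0,0],-1],
  [[6.15,-0.19,0],[0,0,0],-1],
  [[6.15,-0.19,0],[0,0,0],-1],
  [[6.15,-0.19,1.0],[0,0,0],-1],
])

```text
time: 5.55
position: [0.5738, 0.2104, 0.1837]
eef_rot: [-180.0, -0.1, 13.4]
wrist_force: [-0.2, 0.5, -3.3]
gripper_width: 0.0275
```

```bash
python3 - <<'E'
from h import *
s,T,p,d,P=snap("side","s3")
print(s["time"],s["position"],s["eef_rot"],s["wrist_force"],s["wrist_torque"])
cv2.imwrite("pics/s3b.png",cv2.resize(p[180:290,150:250,::-1],None,fx=5,fy=5,interpolation=2))
s,T,p,d,P=snap("wrist","w3")
cv2.imwrite("pics/w3b.png",cv2.resize(p[100:330,160:400,::-1],None,fx=2.5,fy=2.5,interpolation=2))
E
```

```text
5.55 [0.57384918 0.21039777 0.18366241] [-1.79994296e+02 -1.28703398e-01  1.33920990e+01] [-0.20118194  0.50243433 -3.33044104] [-0.01687402 -0.09786272  0.00896352]
```

View pics/s3b.png

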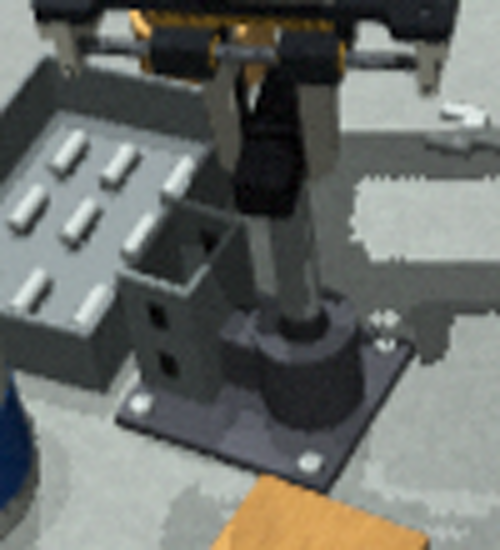

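View pics/w3b.png

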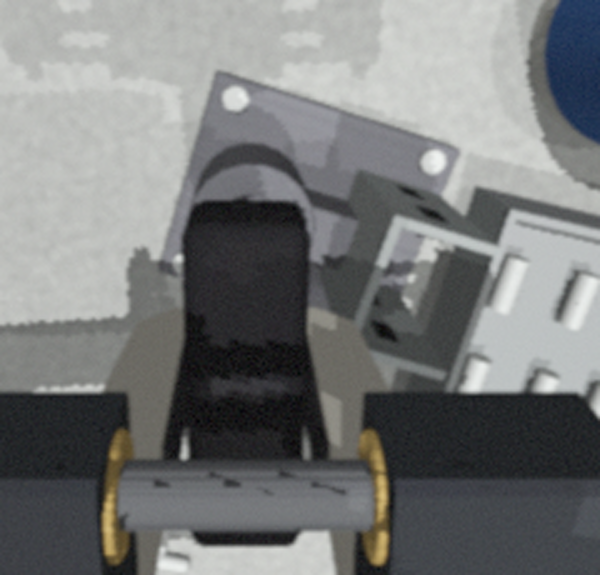

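send_rows([
  [[0,0.06,0.8],[0,0,0],-1],
  [[0,0.06,1.4],[0,0,0],-1],
  [[0,0.06,2.0],[0,0,0],-1],
  [[0,0.06,2.0],[0,0,0],-1],
])

```text
time: 6.15
position: [0.5732, 0.2098, 0.1617]
eef_rot: [180.0, 0.1, 13.4]
wrist_force: [-0.6, -0.1, -3.9]
gripper_width: 0.0276
```

```bash
python3 - <<'E'
from h import *
s,T,p,d,P=snap("side","s4")
print(s["time"],s["position"],s["eef_rot"],s["wrist_force"],s["wrist_torque"])
cv2.imwrite("pics/s4b.png",cv2.resize(p[180:290,150:250,::-1],None,fx=5,fy=5,interpolation=2))
for i in range(3):
    print(observe()["wrist_force"],observe()["position"])
E
```

```text
6.15 [0.57322032 0.20978176 0.16174367] [1.79996956e+02 8.15613087e-02 1.34080207e+01] [-0.55808454 -0.13729708 -3.89741769] [ 0.01452518 -0.04868733 -0.00057261]
[-0.06727308  0.64871925 -3.32501151] [0.57349536 0.20983835 0.16224413]
[-0.06727308  0.64871925 -3.32501151] [0.57349536 0.20983835 0.16224413]
[-0.06727308  0.64871925 -3.32501151] [0.57349536 0.20983835 0.16224413]
```

View pics/s4b.png

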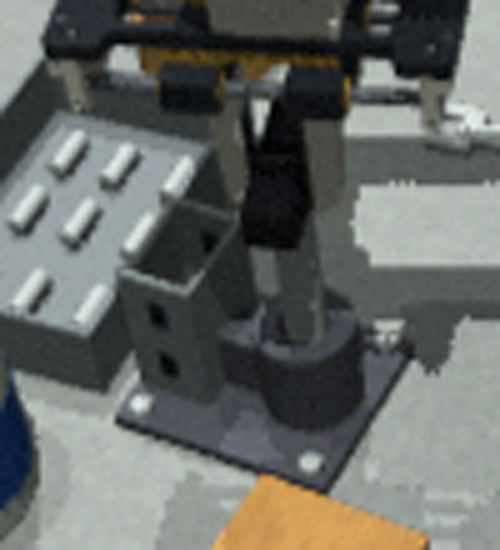

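send_rows([
  [[0.04,0.03,0.8],[0,0,0],-1],
  [[0.04,0.03,1.5],[0,0,0],-1],
  [[0.04,0.03,2.0],[0,0,0],-1],
  [[0.04,0.03,2.2],[0,0,0],-1],
  [[0.04,0.03,2.3],[0,0,0],-1],
  [[0.04,0.03,2.3],[0,0,0],-1],
])

```text
time: 6.95
position: [0.5743, 0.2097, 0.1398]
eef_rot: [-180.0, -0.0, 13.4]
wrist_force: [0.5, -0.2, -1.9]
gripper_width: 0.0276
```

send_rows([
  [[0,0,0.1],[0,0,0],-1],
  [[0,0,0.1],[0,0,0],-1],
])

```text
time: 7.2
position: [0.5742, 0.2097, 0.1387]
eef_rot: [180.0, -0.0, 13.4]
wrist_force: [-0.8, -0.3, -3.7]
gripper_width: 0.0275
```

send_rows([
  [[0,0,0.1],[0,0,0],-1],
  [[0,0,0.1],[0,0,0],-1],
])

```text
time: 7.45
position: [0.5741, 0.2097, 0.1375]
eef_rot: [-180.0, 0.0, 13.4]
wrist_force: [-0.0, 1.0, -4.0]
gripper_width: 0.0277
```

send_rows([
  [[0,0,0.1],[0,0,0],-1],
  [[0,0,0.1],[0,0,0],-1],
])

```text
time: 7.7
position: [0.5741, 0.2097, 0.1365]
eef_rot: [180.0, 0.0, 13.4]
wrist_force: [0.2, -0.3, -3.0]
gripper_width: 0.0277
```

send_rows([
  [[0,0,0.1],[0,0,0],-1],
  [[0,0,0.1],[0,0,0],-1],
])

```text
time: 7.95
position: [0.5742, 0.2097, 0.1356]
eef_rot: [-180.0, 0.0, 13.4]
wrist_force: [-0.8, 1.0, -3.3]
gripper_width: 0.0277
```

send_rows([
  [[0,0,0.1],[0,0,0],-1],
  [[0,0,0.1],[0,0,0],-1],
])

```text
time: 8.2
position: [0.5743, 0.2097, 0.1349]
eef_rot: [-180.0, -0.0, 13.4]
wrist_force: [0.3, 0.8, -1.7]
gripper_width: 0.0279
```

send_rows([
  [[0,0,0.1],[0,0,0],-1],
  [[0,0,0.1],[0,0,0],-1],
])

```text
time: 8.45
position: [0.5744, 0.2098, 0.134]
eef_rot: [-180.0, -0.0, 13.4]
wrist_force: [-0.6, 0.2, 2.0]
gripper_width: 0.028
```

send_rows([
  [[0,0,0],[0,0,0.035],-1],
  [[0,0,0],[0,0,0.07],-1],
  [[0,0,0],[0,0,0.105],-1],
  [[0,0,0],[0,0,0.14],-1],
])

```text
time: 8.95
position: [0.5745, 0.2098, 0.1338]
eef_rot: [-180.0, -0.0, 5.2]
wrist_force: [-0.1, 0.6, -1.1]
gripper_width: 0.0278
```

send_rows([
  [[0,0,0],[0,0,0.035],-1],
  [[0,0,0],[0,0,0.07],-1],
])

```text
time: 9.2
position: [0.5742, 0.2098, 0.1333]
eef_rot: [-180.0, -0.0, 1.2]
wrist_force: [3.0, 1.4, -3.1]
gripper_width: 0.0276
```

send_rows([
  [[0,0,0.1],[0,0,0],-1],
  [[0,0,0.2],[0,0,0],-1],
])

```text
time: 9.45
position: [0.5742, 0.2098, 0.1315]
eef_rot: [-180.0, -0.0, 1.4]
wrist_force: [1.3, 1.6, -1.1]
gripper_width: 0.0277
```

send_rows([
  [[0,0,0.1],[0,0,0],-1],
  [[0,0,0.2],[0,0,0],-1],
])

```text
time: 9.7
position: [0.5743, 0.2098, 0.1297]
eef_rot: [-180.0, -0.0, 1.4]
wrist_force: [2.0, 1.7, -1.3]
gripper_width: 0.0275
```

send_rows([
  [[0,0,0.1],[0,0,0],-1],
  [[0,0,0.2],[0,0,0],-1],
])

```text
time: 9.95
position: [0.5743, 0.2097, 0.1277]
eef_rot: [-180.0, -0.0, 1.4]
wrist_force: [2.9, 1.6, -2.2]
gripper_width: 0.0278
```

send_rows([
  [[0,0,0.1],[0,0,0],-1],
  [[0,0,0.2],[0,0,0],-1],
])

```text
time: 10.2
position: [0.5743, 0.2098, 0.1257]
eef_rot: [-180.0, -0.0, 1.4]
wrist_force: [3.0, 1.0, -0.3]
gripper_width: 0.028
```

send_rows([
  [[0,0,0.1],[0,0,0],-1],
  [[0,0,0.1],[0,0,0],-1],
])

```text
time: 10.45
position: [0.5743, 0.2097, 0.1247]
eef_rot: [-180.0, -0.0, 1.4]
wrist_force: [2.9, 1.9, -0.3]
gripper_width: 0.0274
```

send_rows([
  [[0,0,0.1],[0,0,0],-1],
  [[0,0,0.1],[0,0,0],-1],
])

```text
time: 10.7
position: [0.5743, 0.2098, 0.1237]
eef_rot: [-180.0, -0.0, 1.4]
wrist_force: [3.6, 2.2, -0.1]
gripper_width: 0.0279
```

send_rows([
  [[0,0,0.05],[0,0,0],-1],
  [[0,0,0.1],[0,0,0],-1],
])

```text
time: 10.95
position: [0.5744, 0.2098, 0.123]
eef_rot: [-180.0, -0.0, 1.4]
wrist_force: [1.3, 0.5, 2.4]
gripper_width: 0.0277
```

send_rows([
  [[0,0,-0.05],[0,0,0.06],-1],
  [[0,0,-0.05],[0,0,0.12],-1],
  [[0,0,-0.05],[0,0,0.18],-1],
  [[0,0,-0.05],[0,0,0.24],-1],
  [[0,0,-0.05],[0,0,0.3],-1],
  [[0,0,-0.05],[0,0,0.36],-1],
  [[0,0,-0.05],[0,0,0.42],-1],
])

```text
time: 11.82
position: [0.5745, 0.2098, 0.1234]
eef_rot: [-180.0, -0.0, -22.8]
wrist_force: [2.3, 0.3, 1.4]
gripper_width: 0.028
```

```bash
cat > o.py <<'E'
from h import *
s=observe();print(s["time"],s["position"].round(4),s["eef_rot"].round(2),s["wrist_force"].round(2),s["wrist_torque"].round(3),"j6",s["joint_pos"][5],s["joint_efforts"][5],s["gripper_width"])
E
python3 o.py
```

```text
11.825 [0.5745 0.2098 0.1234] [-1.7998e+02 -4.0000e-02 -2.2780e+01] [2.25 0.31 1.38] [ 0.332 -0.825  0.233] j6 38.04745977805216 -0.7939170487225056 0.027957399522027564
```

send_rows([
  [[0,0,0],[0,0,0.05],-1],
  [[0,0,0],[0,0,0.1],-1],
  [[0,0,0],[0,0,0.1],-1],
])

```text
time: 12.2
position: [0.5745, 0.2097, 0.1233]
eef_rot: [-180.0, -0.0, -28.4]
wrist_force: [3.4, 0.1, 1.6]
gripper_width: 0.0276
```

```bash
python3 o.py
```

```text
12.2 [0.5745 0.2097 0.1233] [-1.7998e+02 -3.0000e-02 -2.8390e+01] [3.36 0.08 1.65] [ 0.284 -0.983  0.181] j6 43.65295942631707 0.6809438019990921 0.02756093009182136
```

send_rows([
  [[0,0,0],[0,0,0.05],-1],
  [[0,0,0],[0,0,0.1],-1],
  [[0,0,0],[0,0,0.1],-1],
])

```text
time: 12.58
position: [0.5745, 0.2097, 0.1233]
eef_rot: [-180.0, -0.0, -34.1]
wrist_force: [3.0, 1.6, 2.1]
gripper_width: 0.0274
```

```bash
python3 o.py
```

```text
12.575 [0.5745 0.2097 0.1233] [-1.7998e+02 -3.0000e-02 -3.4070e+01] [2.97 1.61 2.13] [ 0.36  -0.983  0.157] j6 49.32966435487463 0.674702413380146 0.027406644021811477
```

send_rows([
  [[0,0,0],[0,0,0.035],-1],
  [[0,0,0],[0,0,0.07],-1],
  [[0,0,0],[0,0,0.07],-1],
])

```text
time: 12.95
position: [0.5744, 0.2097, 0.1233]
eef_rot: [-180.0, -0.0, -38.2]
wrist_force: [4.0, 2.7, 2.4]
gripper_width: 0.0276
```

```bash
python3 o.py
```

```text
12.95 [0.5744 0.2097 0.1233] [-1.7998e+02 -2.0000e-02 -3.8180e+01] [4.05 2.68 2.37] [ 0.385 -1.184  0.127] j6 53.44044514844604 0.5344680324196815 0.02762794721264339
```

send_rows([
  [[0,0,-0.03],[0,0,0.035],-1],
  [[0,0,-0.03],[0,0,0.07],-1],
  [[0,0,-0.03],[0,0,0.07],-1],
])

```text
time: 13.32
position: [0.5743, 0.2097, 0.1235]
eef_rot: [-180.0, -0.0, -42.2]
wrist_force: [5.0, 1.1, 1.0]
gripper_width: 0.0276
```

```bash
python3 - <<'E'
from h import *
exec(open("o.py").read().split("\n",1)[1])
s,T,p,d,P=snap("wrist","w5")
cv2.imwrite("pics/w5b.png",cv2.resize(p[100:330,130:380,::-1],None,fx=2.4,fy=2.4,interpolation=2))
E
```

```text
13.325 [0.5743 0.2097 0.1235] [-1.7999e+02 -1.0000e-02 -4.2220e+01] [4.98 1.12 0.98] [ 0.264 -1.413  0.13 ] j6 57.47199181052268 0.5628894455730915 0.027622936480263975
```

View pics/w5b.png

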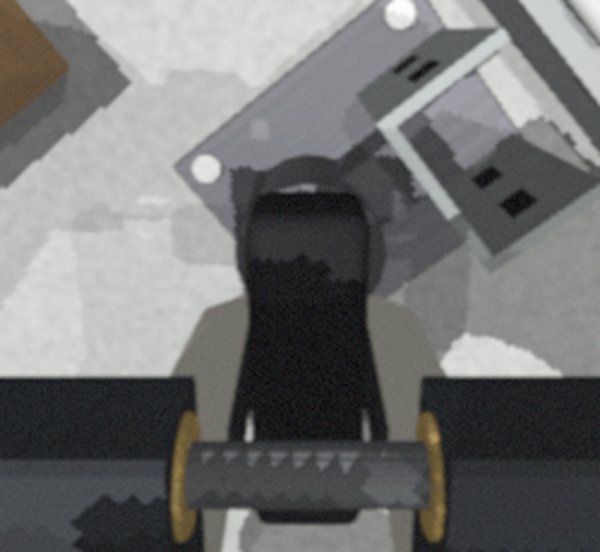

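send_rows([
  [[0,0,0],[0,0,0.035],-1],
  [[0,0,0],[0,0,0.05],-1],
  [[0,0,0],[0,0,0.05],-1],
])

```text
time: 13.75
position: [0.5743, 0.2097, 0.1235]
eef_rot: [-180.0, -0.0, -45.0]
wrist_force: [4.4, 1.3, 1.2]
gripper_width: 0.0275
```

```bash
python3 o.py
```

```text
13.75 [0.5743 0.2097 0.1235] [-1.7999e+02 -1.0000e-02 -4.5040e+01] [4.35 1.35 1.16] [ 0.33  -1.396  0.166] j6 60.29350131730406 0.3178521618247032 0.02751752156386651
```

send_rows([
  [[0,0,0],[0,0,0.035],-1],
  [[0,0,0],[0,0,0.05],-1],
  [[0,0,0],[0,0,0.05],-1],
])

```text
time: 14.12
position: [0.5743, 0.2097, 0.1235]
eef_rot: [-180.0, -0.0, -47.9]
wrist_force: [5.1, 0.2, 0.4]
gripper_width: 0.0273
```

```bash
python3 o.py
```

```text
14.125 [0.5743 0.2097 0.1235] [-1.7999e+02 -1.0000e-02 -4.7900e+01] [5.06 0.21 0.42] [ 0.25  -1.411  0.2  ] j6 63.157209280245745 0.3177977353334427 0.027341351617620677
```

```bash
python3 - <<'E'
from h import *
snap("wrist","w6");snap("side","s6")
for n in("w2","w3","w5","w6"):
    f=np.load(f"pics/{n}.npz");P=cloud("wrist",f["p"],f["d"],f["T"]);d=f["d"]
    Q=np.concatenate([P,np.ones(P.shape[:2]+(1,))],-1)@np.linalg.inv(f["T"]).T
    m=(d>0)&(abs(Q[...,2]+.0316)<.005)&(abs(Q[...,0])<.018)&(Q[...,1]>-.05)&(Q[...,1]<.01)
    # left/right edges per image row -> line fits
    L=[];Rr=[]
    for v in np.where(m.sum(1)>10)[0]:
        u=np.where(m[v])[0];q=Q[v,u]
        L.append(q[0,:2]);Rr.append(q[-1,:2])
    L=np.array(L);Rr=np.array(Rr)
    print(n,m.sum(),np.degrees(np.arctan([np.polyfit(a[4:-4,1],a[4:-4,0],1)[0] for a in(L,Rr)])),Q[m][:,:2].min(0),Q[m][:,:2].max(0), np.median(Q[m][:,2]))
p=cv2.imread("pics/s6.png");cv2.imwrite("pics/s6b.png",cv2.resize(p[180:290,150:250],None,fx=5,fy=5,interpolation=2))
p=cv2.imread("pics/w6.png");cv2.imwrite("pics/w6b.png",cv2.resize(p[100:330,130:380],None,fx=2.4,fy=2.4,interpolation=2))
E
```

```text
w2 4498 [-1.44960935  1.85304342] [-0.01799817 -0.04165764] [0.01791401 0.00998492] -0.031204846991484916
w3 4488 [-1.36680923  1.71422832] [-0.01799797 -0.04157522] [0.01798974 0.00999668] -0.03119154453845173
w5 4484 [-1.35608142  1.92173674] [-0.01794905 -0.04154835] [0.01793671 0.0099789 ] -0.031269474864101504
w6 4491 [-1.31050508  2.03605742] [-0.01799097 -0.04164918] [0.01798532 0.00999078] -0.031311658188214006
```

View pics/s6b.png

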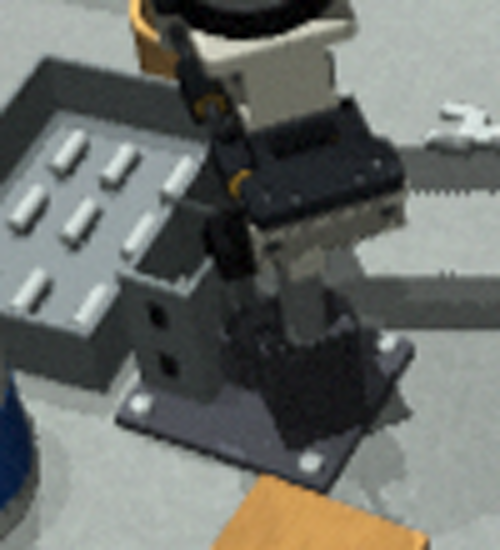

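View pics/w6b.png

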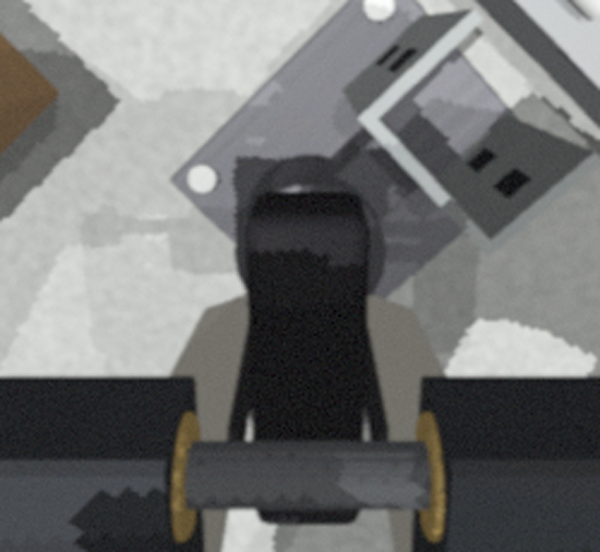

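send_rows([
  [[0,0,0],[0,0,0.035],-1],
  [[0,0,0],[0,0,0.035],-1],
])

```text
time: 14.48
position: [0.5743, 0.2097, 0.1235]
eef_rot: [-180.0, -0.0, -49.9]
wrist_force: [4.9, 2.1, 0.9]
gripper_width: 0.0274
```

```bash
python3 o.py
```

```text
14.475 [0.5743 0.2097 0.1235] [-1.7999e+02 -1.0000e-02 -4.9920e+01] [4.94 2.08 0.86] [ 0.312 -1.396  0.255] j6 65.17517655527078 0.5845735408365726 0.027353516785871817
```

send_rows([
  [[0,0,0],[0,0,0.035],-1],
  [[0,0,0],[0,0,0.07],-1],
  [[0,0,0],[0,0,0.07],-1],
])

```text
time: 14.85
position: [0.5743, 0.2097, 0.1235]
eef_rot: [-180.0, -0.0, -53.9]
wrist_force: [4.5, 1.1, 0.8]
gripper_width: 0.0278
```

```bash
python3 o.py
```

```text
14.85 [0.5743 0.2097 0.1235] [-1.7999e+02 -2.0000e-02 -5.3910e+01] [4.5  1.11 0.81] [ 0.302 -1.415  0.518] j6 69.17072292044652 0.8205318823456764 0.027776666059205955
```

send_rows([
  [[0,0,0],[0,0,0.02],-1],
  [[0,0,0],[0,0,0.035],-1],
  [[0,0,0],[0,0,0.035],-1],
])

```text
time: 15.22
position: [0.5743, 0.2097, 0.1235]
eef_rot: [-180.0, -0.0, -55.9]
wrist_force: [5.2, 0.6, 1.1]
gripper_width: 0.0277
```

```bash
python3 o.py; python3 - <<'E'
from h import *
snap("wrist","w7")
for n in("w3","w6","w7"):
    f=np.load(f"pics/{n}.npz");P=cloud("wrist",f["p"],f["d"],f["T"]);d=f["d"]
    Q=np.concatenate([P,np.ones(P.shape[:2]+(1,))],-1)@np.linalg.inv(f["T"]).T
    m=(d>0)&(abs(Q[...,2]+.0316)<.004)&(abs(Q[...,0])<.018)&(Q[...,1]>-.045)&(Q[...,1]<-.012)
    L=[];Rr=[]
    for v in np.where(m.sum(1)>10)[0]:
        u=np.where(m[v])[0];q=Q[v,u];L.append(q[0,:2]);Rr.append(q[-1,:2])
    L=np.array(L);Rr=np.array(Rr)
    print(n,np.degrees(np.arctan([np.polyfit(a[4:-4,1],a[4:-4,0],1)[0] for a in(L,Rr)])),((L+Rr)/2)[4:8].mean(0),((L+Rr)/2)[-8:-4].mean(0))
E
```

```text
15.225 [0.5743 0.2097 0.1235] [-1.7999e+02 -2.0000e-02 -5.5870e+01] [5.24 0.63 1.14] [ 0.251 -1.43   0.819] j6 71.14193121538887 0.9399543330073357 0.027743537342580664
w3 [-0.6400759   0.64226708] [-0.00042586 -0.03840055] [-0.00034449 -0.01418882]
w6 [-0.35393113  0.76681834] [-0.00055646 -0.0383995 ] [-0.00045214 -0.01410463]
w7 [0.02976054 0.16581547] [-0.00082397 -0.03846446] [-0.0007661  -0.01450256]
```

send_rows([
  [[0,0,0],[0,0,0.02],-1],
  [[0,0,0],[0,0,0.03],-1],
  [[0,0,0],[0,0,0.03],-1],
  [[0,0,0],[0,0,0.03],-1],
])

```text
time: 15.78
position: [0.5743, 0.2097, 0.1235]
eef_rot: [-180.0, -0.0, -57.6]
wrist_force: [5.4, 0.6, 1.7]
gripper_width: 0.0273
```

```bash
python3 o.py
```

```text
15.775 [0.5743 0.2097 0.1235] [-1.7999e+02 -2.0000e-02 -5.7580e+01] [5.41 0.61 1.71] [ 0.231 -1.432  0.871] j6 72.85077092191689 0.8685917593538761 0.027339329487756577
```

send_rows([
  [[0,0,0],[0,0,-0.04],-1],
  [[0,0,0],[0,0,-0.09],-1],
  [[0,0,0],[0,0,-0.09],-1],
])

```text
time: 16.15
position: [0.5743, 0.2097, 0.1235]
eef_rot: [-180.0, -0.0, -52.5]
wrist_force: [4.7, 1.3, -0.3]
gripper_width: 0.0274
```

```bash
python3 o.py
```

```text
16.15 [0.5743 0.2097 0.1235] [-1.7998e+02 -1.0000e-02 -5.2460e+01] [ 4.75  1.31 -0.27] [ 0.33  -1.432 -0.115] j6 67.70876030382706 -0.5338786169886589 0.027444214111102132
```

send_rows([
  [[0,0,0],[0,0,0.01],0.3],
  [[0,0,0],[0,0,0.01],0.3],
  [[0,0,0],[0,0,0.01],0.3],
  [[0,0,0],[0,0,0.01],0.3],
])

```text
time: 16.65
position: [0.5738, 0.2096, 0.1232]
eef_rot: [180.0, 0.0, -53.1]
wrist_force: [0.3, 1.4, 0.2]
gripper_width: 0.0594
```

```bash
python3 o.py
```

```text
16.65 [0.5738 0.2096 0.1232] [ 1.7996e+02  2.0000e-02 -5.3050e+01] [0.28 1.38 0.16] [-0.006 -0.005  0.033] j6 68.31299846053744 0.00018389289834885858 0.05938540026536141
```

Released cleanly. I'll retreat upwards and check the key's height.

send_rows([
  [[0,0,-1.5],[0,0,0],0.3],
  [[0,0,-4],[0,0,0],0.3],
  [[0,0,-8],[0,0,0],0.3],
  [[0,0,-12],[0,0,0],0.3],
  [[0,0,-12],[0,0,0],0.3],
  [[0,0,-12],[0,0,0],0.3],
])

```text
time: 17.4
position: [0.5742, 0.2097, 0.2438]
eef_rot: [-180.0, -0.0, -53.1]
wrist_force: [-0.0, 0.6, -0.4]
gripper_width: 0.0607
```

```bash
python3 o.py; python3 - <<'E'
from h import *
s,T,p,d,P=snap("wrist","w8")
m=(d>0)&(P[...,2]>.13)&(P[...,2]<.175)&(np.hypot(P[...,0]-.574,P[...,1]-.2095)<.06)
q=P[m];t=q[abs(q[:,2]-np.median(q[:,2]))<.005];print(len(t),np.median(t[:,2]),cv2.minAreaRect((t[:,:2]*1000).astype(np.float32)))
print("plane",np.linalg.lstsq(np.c_[t[:,:2]-t[:,:2].mean(0),np.ones(len(t))],t[:,2],rcond=None)[0])
s,T,p2,d,P=snap("side","s8")
cv2.imwrite("pics/v8.png",np.hstack([cv2.resize(p[60:330,130:400,::-1],(400,400)),cv2.resize(p2[180:290,150:260,::-1],(400,400))]))
E
```

```text
17.4 [0.5742 0.2097 0.2438] [-1.7997e+02 -1.0000e-02 -5.3060e+01] [-0.01  0.59 -0.43] [ 0.001  0.006 -0.019] j6 68.31457841231668 0.0004574205922835972 0.06071247175870057
2204 0.15487360875064718 ((575.2396850585938, 210.60421752929688), (82.43421173095703, 27.98471450805664), 37.234039306640625)
plane [-0.00260544 -0.0037854   0.15471439]
```

View pics/v8.png

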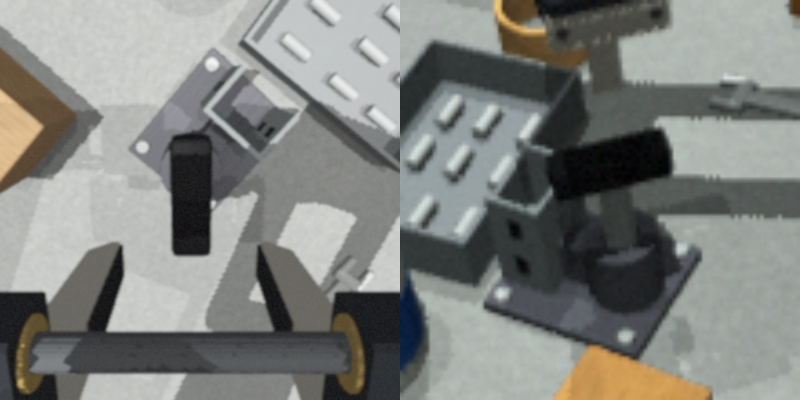

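```bash
python3 - <<'E'
from h import *
s,T,p,d,P=snap("side","s9")
for nm,b in (("s8",np.load("pics/s8.npz")),):
    m=(b["d"]>0)&(d>0)&(abs(b["d"]-d)>.01);print("moved px",m.sum())
a=np.load("pics/side0.npz");Pa=cloud("side",a["p"],a["d"])
m=(d>0)&(np.hypot(P[...,0]-.5587,P[...,1]+.2885)<.045)&(P[...,2]>.12);print("square",P[m].mean(0))
m=(a["d"]>0)&(np.hypot(Pa[...,0]-.5587,Pa[...,1]+.2885)<.045)&(Pa[...,2]>.12);print("before",Pa[m].mean(0))
print(sign_off())
E
```

```text
moved px 14500
square [ 0.55842942 -0.27866977  0.14017313]
before [ 0.55834691 -0.27905354  0.14103733]
the job is handed in; nothing more can be done
None
```

I took the hex key from the stand, found the socket, turned the screw clockwise to its stop and left the key standing in it. The job is handed in, at about 17.5 s on the robot's clock.

- **Finding the socket:** I pressed with about 5 N while turning. The key dropped in after 8 to 12 degrees, and the largest push I read during the job was about 6 N.
- **Tightening:** The resistance stayed near 0.2 N m, then climbed steeply to 0.87 N m at the stop. I eased back about 5 degrees, within the key's play, and released.
- **Key position:** After release the handle stood level, with its top at 0.155 m. Fully home should be about 0.155–0.156 m. The wrist force was near zero and the gripper was well above the key.
- **Square driver:** Its measured position in the stand matched the start within 1 mm. I touched nothing else, but did not measure the other objects.

Two checks did not agree cleanly:
- **Stop angle:** The stop came about 5 degrees later than my reading of the hexagon predicted with 4 degrees of play either way. About 8 degrees either way would explain it, so I relied on the rise in torque as proof of tightness.
- **Movement check:** A last depth comparison of two side pictures, taken with the arm at rest, flagged 14,500 pixels as changed. I took this for depth noise in the far background, but did not look into it before handing in.

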